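# Put the sectioned tooth away

### The job

Put the sectioned tooth away: with the fingertips, first swing the magnifier to the robot's left as far as its stop, so that it is clear of the trays, then push the tray that holds the tooth fully shut. Leave the tray with the tongue bone out as it stands, and leave the magnifier swung aside. Push only: do not touch or tip the tooth or the tongue bone, and do not disturb the other things.

Things in the scene. Friction and masses are not known exactly. Their poses are not given: they have to be found in the camera images.
- shelf: Low white resin shelf unit fixed to the table, 130 (x, depth) x 240 (y) x 80 mm high, top board 10 mm thick. Origin at the centre of its underside, on the table; +x points away from the robot, +y to the robot's left; turned by up to 0.22 rad. Two trays slide out of its open front (x = -65 mm), their middles at y = +57 and -57 mm. The magnifier's post is clamped to the middle of its back edge.
- tray_left (a joint): How far the left tray (at +y of the shelf) is out along the shelf's -x, in m: 0 fully shut (front panel flush with the shelf's front, against a stop), 0.112 fully out. Slides stiffly (1 to 2 N) and stays where left. Tray 120 mm long, 106 mm wide, floor 9 mm and walls 27 mm above the table, with a taller front panel 8 mm thick.
- tray_right (a joint): The same for the right tray (at -y of the shelf).
- tray_left_front (a point): Point on the outside of the left tray's front panel, at its middle, 30 mm above the table; moves with the tray; axes as the shelf's. The panel is 106 mm wide and runs from 3 mm to 67 mm above the table, with a finger notch 44 mm wide cut in the middle of its top edge, where it is only 49 mm high.
- tray_right_front (a point): The same point on the right tray's front panel.
- magnifier (a joint): Angle of the chrome swing arm about its upright post, rad: 0 points straight out over the trays along the shelf's -x; positive swings the ring to the shelf's +y (the robot's left); stops at -0.45 and 1.40. At angle a the ring's centre is at the shelf's x = 50 - 190 cos(a), y = 190 sin(a) mm. Turns stiffly (about 0.1 N m) and stays where left.
- magnifier_hinge (a point): Where the swing arm's axis meets the post, 170 mm above the table, at the shelf's x = 50, y = 0 mm. The arm is a level round chrome bar 10 mm thick at this height, running from here to the ring, bare from 15 to 143 mm out; the hub about the hinge is 26 mm wide and its top is 188 mm above the table.
- ring_center (a point): Centre of the magnifier ring, 190 mm out along the arm, 170 mm above the table. Chrome ring 92 mm outside, 76 mm inside, 14 mm high, with a clear lens.
- tooth: Sectioned ivory plastic molar on a clear disc, standing loose in one of the two trays (left or right, it varies); 36 mm across the disc, 49 mm high, 50 g or so. Origin at the centre of its underside, on the tray's floor.
- tongue_bone: Grey polymer tongue bone, a flat U about 40 x 46 mm and 21 mm high with two small horns, lying loose in the other tray. Origin in the middle of the U on its underside.
- jaw: White ceramic jaw model, loose, about 80 x 75 mm, 52 mm high; origin in its middle on the underside. Stands to the right of the shelf.
- gum_arch: Pink plastic gum arch, loose, about 40 x 45 mm, 14 mm high, lying on top of the shelf near its right back corner; origin in its middle on the underside.
- dish: Shallow green glass dish, loose, 90 mm across, 24 mm high, in front on the left; origin at the centre of its underside.
- mouth_mirror: Steel mouth mirror, loose, about 150 mm long and 9 mm high, lying in front on the right; origin on its underside near its middle.
- canine: Ivory canine tooth model on a black disc, loose, 28 mm across, 46 mm high, to the left of the shelf; origin at the centre of its underside.
- jar: Glass jar with a white cap, loose, 56 mm across, 75 mm high, behind on the left; origin at the centre of its underside.
There are look-alikes about, which are no part of the job. Leave any purple look-alike of the tooth alone.

How it is judged:
By the outcome, as a careful person would: the job done as asked, in the order asked, and still so for the second after the job is handed in, with the robot touching nothing.
It also fails if it takes over 48 s, if anything falls off the work surface, if the arm or the gripper's body presses on something with over 40 N, if the wrist force passes 120 N, or if a joint passes its speed limit or range.

### The arm

A 6-joint arm with a two-finger parallel gripper is mounted at the origin on the work surface. World frame = base frame: x ahead of the robot, y to its left, z up, the work surface at z = 0. Lengths are in m, angles in rad, forces in N, time in s.
With the tool pointing down it reaches from about 0.35 to 0.775 m from the base axis. Payload 7.3 kg.
Tool frame: the origin (TCP) lies on the centre line of the jaws, within the pads' length; the fingertips stand 17 mm ahead of it and the grasp point (between the pads) lies 2 mm behind it (robot.tip_extent is the distance from the TCP to the fingertips, in m); z points along the fingers, y is the line along which they close (so a half turn about z gives the same grasp; the last joint's range is limited). The gripper opens to 92 mm and grips with 3 to 60 N. Pads are 19 mm wide; open, the fingers measure 130 mm over their backs; the gripper's body (75 mm by 190 mm) begins 47 mm behind the grasp point.
Start: joints at [-1.399, 0.342, 1.524, -0, 1.275, -0.146], TCP at [0.164, -0.499, 0.244] pointing down, gripper open.
Joint ranges: [-2.53, 2.53], [-0.77, 2.02], [0.04, 2.7], [-1, 4.14], [0.28, 2.66], [-3.11, 3.11]. Speed limits (rad/s): [2.57, 2.57, 3.14, 3.14, 3.14, 3.14].

### API

Orientations are given as [roll, pitch, yaw] about the fixed x, y, z axes, in that order (R = Rz(yaw) Ry(pitch) Rx(roll)).
In Python, from cell import robot gives the robot as it stands.
- The arm moves only by the tool step_arm, never from a script. Its argument "motion" is a list of rows, each a list of 2 entries, a list of its own where there are three numbers: the shift along the tool's x, y, z in units of 60 mm (1.0 is 60 mm), then the turn about the tool's z in rad. In form: [[[x, y, z], spin], ...]. A call has 1 to 10 rows; each row is the pose to reach, as a shift and turn from the pose commanded when the call began, along the tool's axes at that moment; what a row does not reach only later rows make up. A row lasts 1/8 s, in which the tool goes at most 62.5 mm and 10.7 degrees, less where a joint would pass 70% of its speed; a pose out of reach is approached as far as the arm can. A call with a gripper value outside its range is refused whole. "hand" is the closure in counts, from 0 (fully open) to 255 (shut), set as the call begins (left out, the last holds). The fingers move at their own pace and stop on an object; "squeeze" is the grip in N (left out, the last holds). Time passes only in rows, so rows that repeat a pose let the fingers close. It gives the time, the measured TCP pose, the force, the opening and the grip force at its end, in the units of the state.
- robot.observe(): the state, without advancing time (a new reading comes with each control period).
- robot.read_camera(name): name is "scene" or "top" or "wrist"; returns a dict with "pixels" (384x512x3 uint8, red, green, blue), "intrinsics" (3x3 intrinsics, pixels), "xyz" and "rotation" of the camera in the world; the wrist camera has in their place "T_tool_cam" (4x4, takes a point from camera to tool coordinates, whose origin is the TCP and whose axes are the flange's). Camera axes: x right, y up, looking along -z (the intrinsics and any distortion apply to the point x, -y, -z); pixel columns grow to the right and rows downward; lengths in m; the calibration is good to about 2 mm. A picture is of the moment at which its call begins: read the wrist's pose just before it. There is no depth.
- robot.hand_in(): hands the job in; it is judged then, once.
The state is a dict: "time": time; "qpos": joint angles; "qvel": joint speeds; "joint_efforts": joint torques, N m; "tool_pos": TCP position; "tool_rot": TCP orientation; "contact_force": force on the tool from outside, world axes, zero at the start; "torque": the same for the moment, N m; "opening": finger opening in m; "grip_force": force on a finger pad.
Only numpy, scipy, OpenCV 4.12 (cv2) and the standard library are available. Lean on these libraries where they do the work, as an engineer would, in place of code of your own. Each camera call takes 0.05 s, during which the arm holds its last target. There are 200 camera calls.

## Working session

There is one attempt and no reset: what is moved stays moved. The work goes in short steps, Python scripts to look and compute and a tool call to move; the robot and the scene stay as the last step left them, time stands still between calls to the robot, and variables do not carry over. Pictures are saved under pics/ and viewed, at most 10 in all, crops included, and the job is handed in when it is done.

Besides the shell and the picture viewer there is one more tool, called after "Call:" by a JSON object that holds its "api" and its "payload". step_arm: Moves the arm, as the interface text tells. Its arguments: {"type":"object","properties":{"motion":{"type":"array"},"hand":{"type":"number"},"squeeze":{"type":"number"}},"required":["motion"]}

```bash
mkdir -p pics; cat > h.py <<'E'
from cell import robot
import numpy as np, cv2
def ray(c,u,v):
    K=np.array(c["intrinsics"]);d=np.linalg.inv(K)@[u,v,1.];d=np.array([d[0],-d[1],-d[2]])
    R=np.array(c["rotation"]); R=R if R.shape==(3,3) else None
    return np.array(c["xyz"]),R@d
def onz(c,u,v,z):
    o,d=ray(c,u,v);return o+d*(z-o[2])/d[2]
def proj(c,p):
    q=np.array(c["rotation"]).T@(np.array(p)-c["xyz"]);q=np.array(c["intrinsics"])@[q[0],-q[1],-q[2]];return q[:2]/q[2]
E
python3 - <<'E'
from h import *
import pickle
for n in("scene","top"):
    c=robot.read_camera(n);pickle.dump(c,open(n+".pkl","wb"))
    print({k:np.round(v,3).tolist() if k!="pixels" else 0 for k,v in c.items()})
    cv2.imwrite(f"pics/{n}1.png",cv2.resize(c["pixels"][:,:,::-1],(800,600)))
s=robot.observe();print(s, robot.tip_extent)
E
```

```text
{'pixels': 0, 'intrinsics': [[359.406, 0.0, 258.854], [0.0, 359.406, 189.269], [0.0, 0.0, 1.0]], 'xyz': [0.851, -0.395, 0.986], 'rotation': [0.55, -0.005, 0.612]}
{'pixels': 0, 'intrinsics': [[452.522, 0.0, 253.356], [0.0, 452.522, 187.423], [0.0, 0.0, 1.0]], 'xyz': [0.406, 0.041, 1.139], 'rotation': [0.148, 0.002, -1.592]}
{'time': 0.1, 'qpos': array([-1.39902547e+00,  3.42620032e-01,  1.52486848e+00, -4.00790592e-06,
        1.27539036e+00, -1.45979522e-01]), 'qvel': array([-2.61069168e-04, -9.46168674e-04, -3.12341173e-03,  9.90193421e-04,
        7.89925275e-04, -4.63165306e-05]), 'joint_efforts': array([ 1.29746830e-03, -4.32005060e+01, -2.44693959e+01,  7.19787413e-02,
        5.26221085e-02, -5.42340035e-05]), 'tool_pos': array([ 0.16400189, -0.49839598,  0.24315008]), 'tool_rot': array([-3.14031956e+00, -1.83302909e-04,  3.17751429e-01]), 'contact_force': array([0.43818174, 0.22791388, 0.79246853]), 'torque': array([-0.02790747,  0.0065935 ,  0.03442231]), 'grip_force': 0.0, 'opening': 0.09122725043409195} 0.017
```

View pics/scene1.png

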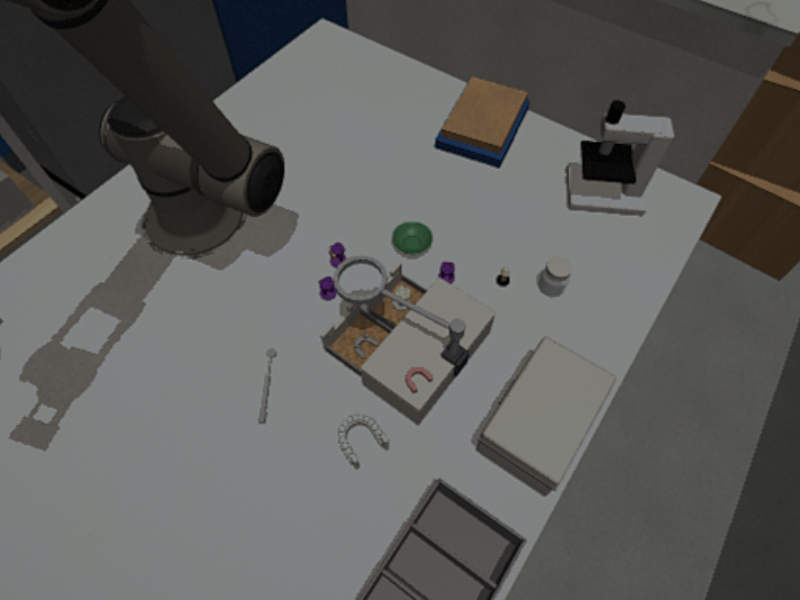

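View pics/top1.png

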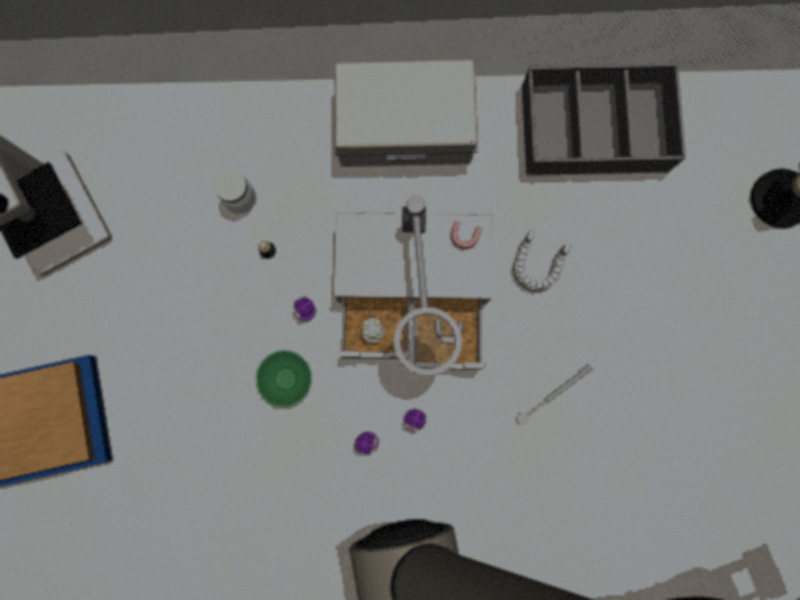

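The top view shows the tooth in the left tray at (372,330) and the tongue bone in the right tray at (445,333). The ring is at (428,341), the hub at (415,204) and the shelf top spans (336..491, 213..300). Purple look-alikes stand in front at (415,419) and (366,442), and at the left at (305,308). The dish is at (284,378).

```bash
sed -i 's/R=np.array(c\["rotation"\]); R=.*/R=rot(c)/; s/np.array(c\["rotation"\]).T/rot(c).T/' h.py; cat >> h.py <<'E'
from scipy.spatial.transform import Rotation
def rot(c): return Rotation.from_euler("xyz",c["rotation"]).as_matrix()
E
python3 - <<'E'
from h import *
import pickle
c=pickle.load(open("top.pkl","rb"));k=1.5625
for n,u,v,z in [("TL",336,213,.08),("TR",491,213,.08),("BR",490,299,.08),("BL",336,296,.08),("hub",415,204,.188),("ring",428,341,.177),("tooth",372,330,.05),("tfl_l",342,354,.067),("tfl_r",409,357,.067),("tfr_r",484,366,.067),("pA",415,419,.03),("pB",366,442,.03),("pC",305,308,.03),("dish",284,378,.02),("canine",266,248,.03),("jar",232,188,.075)]:
    print(n,onz(c,u/k,v/k,z).round(3))
s=pickle.load(open("scene.pkl","rb"))
for n,u,v,z in [("ring",361,280,.177),("hub",457,325,.188),("cornerR",420,415,.08),("cornerL",494,315,.08),("pA",337,255,.03),("pB",327,288,.03)]:
    print("s",n,onz(s,u/k,v/k,z).round(3))
# enlarge
p=c["pixels"][120:300,150:350,::-1];p=cv2.resize(p,None,fx=4,fy=4,interpolation=cv2.INTER_CUBIC)[:600]
p2=np.clip(p[:600,:800].astype(float)*1.5,0,255).astype(np.uint8);cv2.imwrite("pics/top_crop.png",p2)
E
```

```text
TL [0.69  0.129 0.08 ]
TR [ 0.685 -0.109  0.08 ]
BR [ 0.551 -0.102  0.08 ]
BL [0.561 0.13  0.08 ]
hub [0.671 0.011 0.188]
ring [ 0.482 -0.002  0.177]
tooth [0.511 0.078 0.05 ]
tfl_l [0.474 0.123 0.067]
tfl_r [0.467 0.022 0.067]
tfr_r [ 0.451 -0.091  0.067]
pA [0.373 0.014 0.03 ]
pB [0.34 0.09 0.03]
pC [0.55  0.184 0.03 ]
dish [0.441 0.218 0.02 ]
canine [0.648 0.246 0.03 ]
jar [0.735 0.291 0.075]
s ring [ 0.49  -0.004  0.177]
s hub [0.674 0.012 0.188]
s cornerR [ 0.691 -0.114  0.08 ]
s cornerL [0.695 0.124 0.08 ]
s pA [0.345 0.088 0.03 ]
s pB [0.38  0.013 0.03 ]
```

View pics/top_crop.png

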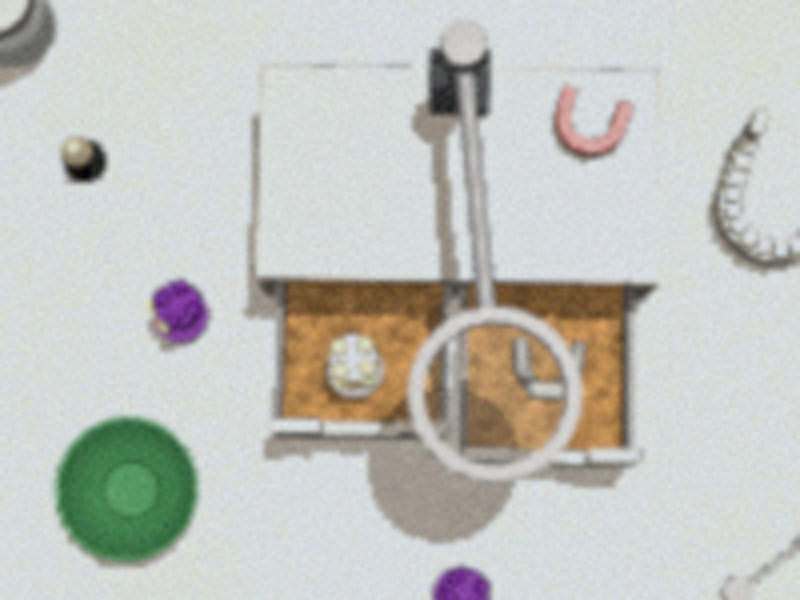

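The tooth's tray is the left one. The arm stands at about -0.1 rad with its hinge near (0.673, 0.011). I'll approach the bar from its right with closed fingers, turned so the flat face looks at the bar.

Call:
{"api": "step_arm", "payload": {"motion": [[[0.8,-0.45,0],-0.13],[[1.6,-0.9,0],-0.26],[[2.5,-1.35,0],-0.4],[[3.3,-1.8,0],-0.53],[[4.2,-2.25,0],-0.66],[[5.0,-2.7,0],-0.8],[[5.8,-3.15,0],-0.93],[[6.7,-3.6,0],-1.06],[[7.5,-4.05,0],-1.19],[[8.3,-4.5,0],-1.32]], "hand": 255, "squeeze": 10}}

```text
time: 1.35
tool_pos: [0.5537, -0.085, 0.2433]
tool_rot: [-3.141, 0.0, 1.642]
contact_force: [0.2, -0.2, -0.3]
opening: 0.0011
grip_force: 0.0
```

Call:
{"api": "step_arm", "payload": {"motion": [[[0,0,0.4],0],[[0,0,0.8],0],[[0,0,1.3],0],[[0,0,1.3],0]]}}

```text
time: 1.85
tool_pos: [0.5512, -0.0861, 0.1634]
tool_rot: [-3.136, -0.002, 1.638]
contact_force: [-0.1, 0.2, 0.3]
opening: 0.0004
grip_force: 0.0
```

```bash
cat > arc.py <<'E'
from h import *
import sys
yaw=-.03;H=np.array([.673,.0105]);r=float(sys.argv[3]) if len(sys.argv)>3 else .115
s=robot.observe();p=s["tool_pos"];ps=s["tool_rot"][2]
R=np.array([[np.cos(yaw),-np.sin(yaw)],[np.sin(yaw),np.cos(yaw)]])
print(p.round(4),round(ps,3))
for a in np.linspace(float(sys.argv[1]),float(sys.argv[2]),10):
    q=H+R@(r*np.array([-np.cos(a),np.sin(a)])-.0145*np.array([np.sin(a),np.cos(a)]))
    d=q-p[:2];tx=np.array([np.cos(ps),np.sin(ps)]);ty=np.array([np.sin(ps),-np.cos(ps)])
    print(round(a,2),q.round(3),(np.array([d@tx,d@ty])/.06).round(2),round(ps-(yaw+np.pi/2-a),2))
E
python3 arc.py -0.4 0.4
python3 - <<'E'
from h import *
c=robot.read_camera("wrist");print(c["T_tool_cam"].round(3) if hasattr(c["T_tool_cam"],"round") else c["T_tool_cam"])
cv2.imwrite("pics/w1.png",np.clip(c["pixels"][:,:,::-1]*1.3,0,255).astype(np.uint8))
E
```

```text
[ 0.5512 -0.0861  0.1634] 1.638
-0.4 [ 0.571 -0.045] [0.67 0.38] -0.3
-0.31 [ 0.567 -0.035] [0.83 0.31] -0.21
-0.22 [ 0.563 -0.026] [0.99 0.26] -0.13
-0.13 [ 0.56  -0.016] [1.16 0.23] -0.04
-0.04 [ 0.558 -0.006] [1.33 0.21] 0.05
0.04 [0.557 0.005] [1.5 0.2] 0.14
0.13 [0.557 0.015] [1.67 0.21] 0.23
0.22 [0.558 0.025] [1.84 0.24] 0.32
0.31 [0.56  0.035] [2.01 0.28] 0.41
0.4 [0.562 0.045] [2.17 0.33] 0.5
[[ 0.     0.964  0.265  0.073]
 [ 1.    -0.    -0.001 -0.001]
 [-0.001  0.265 -0.964 -0.14 ]
 [ 0.     0.     0.     1.   ]]
```

View pics/w1.png

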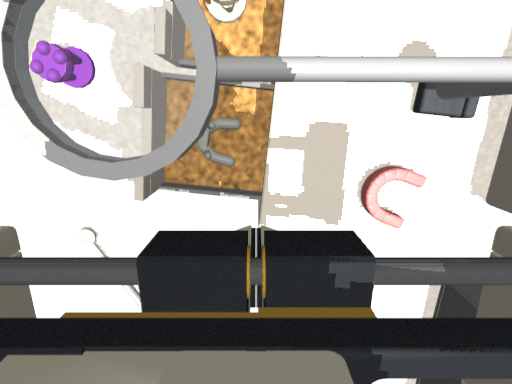

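The bar runs along row 68 to the hub at the right, the ring is at the upper left, and the closed fingers are at the lower middle, clear of both. I'll sweep at radius 0.10.

```bash
python3 arc.py -0.3 0.42 .1
```

```text
[ 0.5523 -0.0865  0.1652] 1.638
-0.3 [ 0.58 -0.03] [0.91 0.53] -0.2
-0.22 [ 0.578 -0.023] [1.03 0.49] -0.12
-0.14 [ 0.575 -0.015] [1.17 0.46] -0.04
-0.06 [ 0.573 -0.007] [1.3  0.44] 0.04
0.02 [0.572 0.001] [1.43 0.43] 0.12
0.1 [0.572 0.009] [1.57 0.43] 0.2
0.18 [0.572 0.017] [1.7  0.45] 0.28
0.26 [0.573 0.025] [1.83 0.47] 0.36
0.34 [0.575 0.033] [1.96 0.5 ] 0.44
0.42 [0.577 0.041] [2.09 0.55] 0.52
```

Call:
{"api": "step_arm", "payload": {"motion": [[[0.5,0.5,0],-0.1],[[0.91,0.53,0],-0.1],[[1.1,0.47,0],-0.05],[[1.3,0.44,0],0.04],[[1.43,0.43,0],0.12],[[1.57,0.43,0],0.2],[[1.7,0.45,0],0.28],[[1.83,0.47,0],0.36],[[1.96,0.5,0],0.44],[[2.09,0.55,0],0.52]]}}

```text
time: 3.15
tool_pos: [0.5777, 0.0406, 0.1675]
tool_rot: [3.14, -0.0, 1.115]
contact_force: [-2.2, -0.3, 1.0]
opening: 0.0003
grip_force: 0.8
```

```bash
python3 arc.py 0.5 1.22 .1; python3 - <<'E'
from h import *
c=robot.read_camera("wrist")
cv2.imwrite("pics/w2.png",np.clip(c["pixels"][:,:,::-1]*1.3,0,255).astype(np.uint8))
E
```

```text
[0.5777 0.0406 0.1675] 1.115
0.5 [0.579 0.049] [ 0.13 -0.03] 0.07
0.58 [0.583 0.056] [ 0.27 -0.04] 0.15
0.66 [0.587 0.063] [ 0.4  -0.03] 0.23
0.74 [0.591 0.07 ] [ 0.53 -0.01] 0.31
0.82 [0.596 0.076] [0.67 0.01] 0.39
0.9 [0.602 0.082] [0.79 0.05] 0.47
0.98 [0.608 0.087] [0.92 0.1 ] 0.55
1.06 [0.614 0.092] [1.04 0.16] 0.63
1.14 [0.621 0.097] [1.16 0.23] 0.71
1.22 [0.628 0.101] [1.27 0.31] 0.79
```

View pics/w2.png

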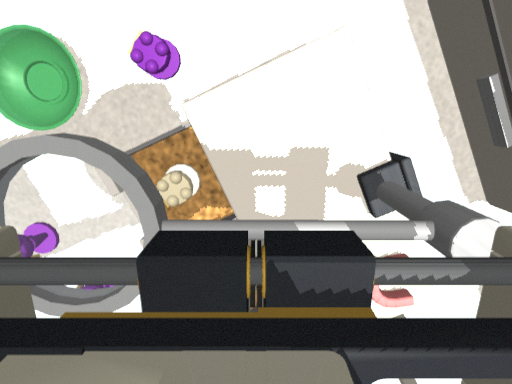

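The fingers' flat face lies against the bar (row 230) and is pushing it well, so I'll continue the arc.

Call:
{"api": "step_arm", "payload": {"motion": [[[0.13,-0.03,0],0.07],[[0.27,-0.04,0],0.15],[[0.4,-0.03,0],0.23],[[0.53,-0.01,0],0.31],[[0.67,0.01,0],0.39],[[0.79,0.05,0],0.47],[[0.92,0.1,0],0.55],[[1.04,0.16,0],0.63],[[1.16,0.23,0],0.71],[[1.27,0.31,0],0.79]]}}

```text
time: 4.45
tool_pos: [0.6278, 0.1011, 0.1672]
tool_rot: [3.141, -0.001, 0.326]
contact_force: [-1.5, 0.6, 0.2]
opening: 0.0007
grip_force: 0.8
```

```bash
python3 arc.py 1.25 1.52 .1
```

```text
[0.6278 0.1011 0.1672] 0.326
1.25 [0.63  0.102] [ 0.05 -0.  ] 0.04
1.28 [0.633 0.103] [ 0.1  -0.01] 0.07
1.31 [0.636 0.105] [ 0.15 -0.01] 0.1
1.34 [0.639 0.106] [ 0.2  -0.01] 0.13
1.37 [0.642 0.107] [ 0.25 -0.01] 0.16
1.4 [0.645 0.107] [ 0.3  -0.01] 0.19
1.43 [0.648 0.108] [ 0.35 -0.01] 0.22
1.46 [0.65  0.109] [ 0.4 -0. ] 0.25
1.49 [0.653 0.11 ] [0.45 0.  ] 0.28
1.52 [0.656 0.11 ] [0.5  0.01] 0.31
```

Call:
{"api": "step_arm", "payload": {"motion": [[[0.05,0,0],0.04],[[0.1,0,0],0.07],[[0.15,-0.01,0],0.1],[[0.2,-0.01,0],0.13],[[0.24,-0.01,0],0.15],[[0.27,-0.01,0],0.17],[[0.27,-0.01,0],0.17]]}}

```text
time: 5.32
tool_pos: [0.6427, 0.1069, 0.1656]
tool_rot: [3.142, -0.0, 0.158]
contact_force: [0.1, -0.3, 0.2]
opening: 0.0005
grip_force: 0.0
```

Call:
{"api": "step_arm", "payload": {"motion": [[[0.03,0,0],0.02],[[0.05,0,0],0.02],[[0.05,0,0],0.02]]}}

```text
time: 5.7
tool_pos: [0.6441, 0.1073, 0.1656]
tool_rot: [-3.141, 0.004, 0.138]
contact_force: [-7.6, 0.2, 3.7]
opening: 0.0004
grip_force: 3.6
```

Call:
{"api": "step_arm", "payload": {"motion": [[[0.02,0,0],0],[[0.03,0,0],0],[[0.03,0,0],0]]}}

```text
time: 6.08
tool_pos: [0.6441, 0.1074, 0.1655]
tool_rot: [-3.141, 0.008, 0.138]
contact_force: [-13.2, -2.2, 6.7]
opening: 0.0005
grip_force: 7.1
```

The force rose with no motion, so the magnifier is at its stop. Now I'll back off, rise, turn the camera side towards the robot and move in front of the left tray.

Call:
{"api": "step_arm", "payload": {"motion": [[[-0.3,0,0],0],[[-0.7,0,0],0],[[-0.7,0,-0.7],0],[[-0.7,0,-1.4],0],[[-1.3,0,-1.5],-0.15],[[-2.0,0.05,-1.5],-0.33],[[-2.7,0.1,-1.5],-0.5],[[-3.4,0.1,-1.5],-0.68],[[-3.7,0.1,-1.5],-0.86],[[-3.7,0.1,-1.5],-1.04]]}}

```text
time: 7.32
tool_pos: [0.4273, 0.071, 0.2563]
tool_rot: [3.14, -0.0, 1.183]
contact_force: [0.4, 0.4, 0.3]
opening: 0.0007
grip_force: 0.0
```

Call:
{"api": "step_arm", "payload": {"motion": [[[0,0,0],-0.18],[[0,0,0],-0.36],[[0,0,0],-0.54],[[0,0,0],-0.72],[[0,0,0],-0.9],[[0,0,0],-1.08],[[0,0,0],-1.26],[[0,0,0],-1.44],[[0,0,0],-1.62],[[0,0,0],-1.8]]}}

```text
time: 8.57
tool_pos: [0.4285, 0.0711, 0.2559]
tool_rot: [3.142, 0.001, 2.984]
contact_force: [-0.3, 0.2, 0.1]
opening: 0.0002
grip_force: 0.0
```

Call:
{"api": "step_arm", "payload": {"motion": [[[0,0,0],-0.13],[[0,0,0],-0.13]]}}

```text
time: 8.82
tool_pos: [0.4285, 0.0711, 0.2559]
tool_rot: [-3.142, 0.001, 3.106]
contact_force: [-0.5, 0.3, -0.5]
opening: 0.0003
grip_force: 0.0
```

```bash
python3 - <<'E'
from h import *
s=robot.observe();print(s["tool_pos"].round(4),s["tool_rot"].round(3),s["qpos"].round(2))
import pickle
c=robot.read_camera("scene");pickle.dump(c,open("scene2.pkl","wb"))
p=c["pixels"][120:270,160:360,::-1];cv2.imwrite("pics/s2.png",np.clip(cv2.resize(p,(800,600),interpolation=cv2.INTER_CUBIC)*1.4,0,255).astype(np.uint8))
E
```

```text
[0.4285 0.0711 0.2559] [-3.142e+00  1.000e-03  3.106e+00] [-0.01  0.16  1.73 -0.    1.24 -1.55]
```

View pics/s2.png

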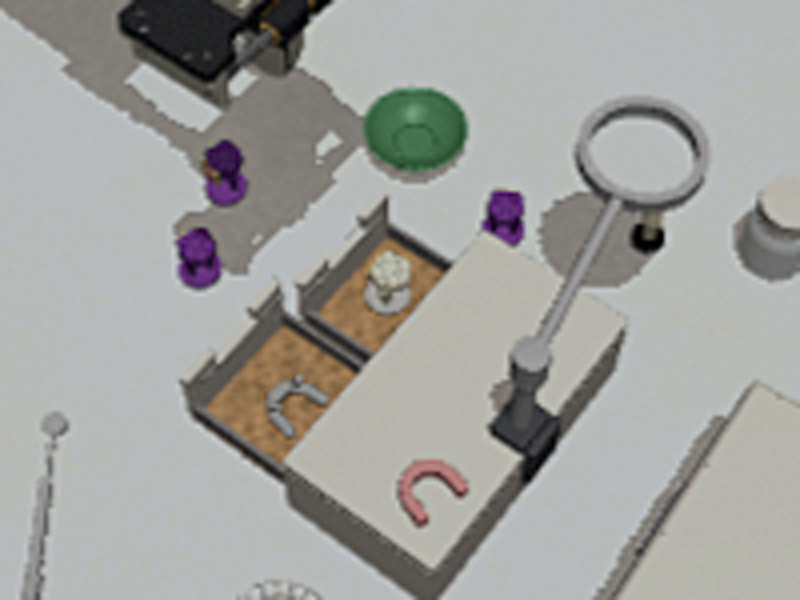

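The magnifier is swung aside, with the ring at (640,150) over the canine, and the tooth is standing at (388,278) in the left tray. I'll check the tray's front and yaw from this view.

```bash
python3 - <<'E'
from h import *
import pickle
c=pickle.load(open("scene2.pkl","rb"))
f=lambda u,v,z:onz(c,160+u/4,120+v/4,z).round(3)
for n,u,v,z in [("L tray left top",387,200,.067),("R tray right top",184,382,.067),("R tray left top",278,280,.067),("L tray right top",293,296,.067),("shelf FL",488,234,.08),("FR",290,468,.08),("BR",437,572,.08),("BL",625,317,.08),("pA",200,265,.01),("pB",226,185,.01),("ring",641,152,.17),("hub",531,352,.188),("tooth disc",388,298,.012)]: print(n,f(u,v,z))
E
```

```text
L tray left top [0.485 0.123 0.067]
R tray right top [ 0.458 -0.091  0.067]
R tray left top [0.46  0.016 0.067]
L tray right top [0.478 0.011 0.067]
shelf FL [0.57  0.134 0.08 ]
FR [ 0.564 -0.104  0.08 ]
BR [ 0.688 -0.108  0.08 ]
BL [0.691 0.131 0.08 ]
pA [0.377 0.017 0.01 ]
pB [0.345 0.09  0.01 ]
ring [0.649 0.201 0.17 ]
hub [0.675 0.012 0.188]
tooth disc [0.518 0.077 0.012]
```

Call:
{"api": "step_arm", "payload": {"motion": [[[0,0,0.7],0],[[0,0,1.4],0],[[0,0,2.1],0],[[0,0,2.8],0],[[0,0,3.2],0],[[0,0,3.5],0],[[0,0,3.5],0]]}}

```text
time: 9.75
tool_pos: [0.4276, 0.0711, 0.0448]
tool_rot: [-3.141, -0.002, 3.106]
contact_force: [0.1, -0.1, -0.4]
opening: 0.0002
grip_force: 0.0
```

Call:
{"api": "step_arm", "payload": {"motion": [[[-0.2,0,0],0],[[-0.35,0,0],0],[[-0.45,0,0],0],[[-0.55,0,0],0],[[-0.65,0,0],0],[[-0.75,0,0],0],[[-0.85,0,0],0],[[-0.95,0,0],0]]}}

```text
time: 10.75
tool_pos: [0.4855, 0.0691, 0.0457]
tool_rot: [-3.141, -0.0, 3.108]
contact_force: [-1.0, -0.1, 1.0]
opening: 0.0004
grip_force: 0.7
```

Call:
{"api": "step_arm", "payload": {"motion": [[[-0.08,0,0],0],[[-0.17,0,0],0],[[-0.27,0,0],0],[[-0.37,0,0],0],[[-0.47,0,0],0],[[-0.57,0,0],0],[[-0.66,0,0],0],[[-0.74,0,0],0],[[-0.8,0,0],0],[[-0.83,0,0],0]]}}

```text
time: 12.0
tool_pos: [0.5351, 0.0675, 0.0457]
tool_rot: [-3.142, 0.0, 3.108]
contact_force: [-1.4, -0.5, 0.1]
opening: 0.0005
grip_force: 0.6
```

Call:
{"api": "step_arm", "payload": {"motion": [[[-0.03,0,0],0],[[-0.06,0,0],0],[[-0.09,0,0],0],[[-0.11,0,0],0],[[-0.13,0,0],0],[[-0.13,0,0],0]]}}

```text
time: 12.75
tool_pos: [0.5429, 0.0673, 0.0457]
tool_rot: [-3.142, 0.0, 3.108]
contact_force: [0.4, 0.2, -0.6]
opening: 0.0007
grip_force: 0.3
```

Call:
{"api": "step_arm", "payload": {"motion": [[[-0.03,0,0],0],[[-0.06,0,0],0],[[-0.08,0,0],0],[[-0.1,0,0],0],[[-0.1,0,0],0]]}}

```text
time: 13.38
tool_pos: [0.5489, 0.0671, 0.0457]
tool_rot: [-3.142, 0.0, 3.108]
contact_force: [-0.2, -0.1, -0.1]
opening: 0.0
grip_force: 0.3
```

Call:
{"api": "step_arm", "payload": {"motion": [[[-0.02,0,0],0],[[-0.04,0,0],0],[[-0.06,0,0],0],[[-0.06,0,0],0]]}}

```text
time: 13.88
tool_pos: [0.5488, 0.0671, 0.0456]
tool_rot: [-3.141, -0.008, 3.108]
contact_force: [-14.6, -0.8, 10.1]
opening: 0.0007
grip_force: 7.2
```

The tray is against its stop. I'll retreat and check.

Call:
{"api": "step_arm", "payload": {"motion": [[[0.3,0,0],0],[[0.8,0,0],0],[[1.4,0,0],0],[[1.9,0,0],0],[[1.9,0,-0.8],0],[[1.9,0,-1.7],0],[[1.9,0,-2.6],0],[[1.9,0,-3.4],0],[[1.9,0,-3.4],0]]}}

```text
time: 15.0
tool_pos: [0.4406, 0.0708, 0.2535]
tool_rot: [3.141, 0.009, 3.108]
contact_force: [-0.8, 0.5, 0.0]
opening: 0.0006
grip_force: 0.0
```

```bash
python3 - <<'E'
from h import *
c=robot.read_camera("scene")
p=c["pixels"][120:270,160:360,::-1];cv2.imwrite("pics/s3.png",np.clip(cv2.resize(p,(800,600),interpolation=cv2.INTER_CUBIC)*1.4,0,255).astype(np.uint8))
print(robot.observe()["contact_force"].round(1))
E
```

```text
[-0.7 -0.5 -0.6]
```

View pics/s3.png

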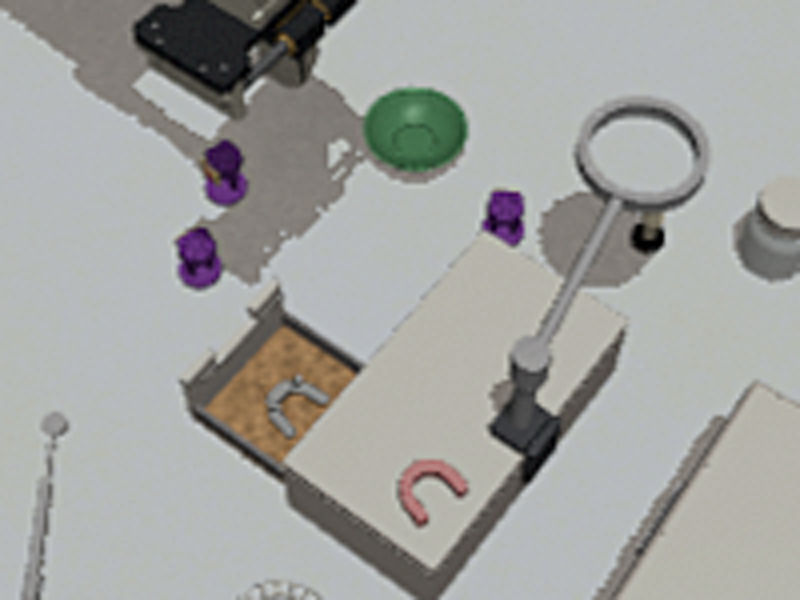

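The left tray is shut and hidden under the shelf top. The right tray and tongue bone at (295,400) are unchanged, the magnifier is still aside, and nothing else has moved.

```bash
python3 -c "
from cell import robot
print(robot.hand_in())"
```

```text
the job is handed in; nothing more can be done
None
```

The job is handed in: the magnifier was swung left to its stop, then the tray with the tooth was pushed fully shut; the last picture shows the tongue bone's tray and everything else in view unmoved.

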